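# Tip the red angle bracket over and square it to the stop bar

### The job

Two steel angle brackets stand on their short legs in front of the yellow stop bar on the welding table. Without picking it up, push the red bracket over towards the stop bar so that it comes to rest on its long leg, then push it along the table until the end of that leg sits square and flush against the stop bar with its whole width. Leave the bare-metal bracket, the tape, the jar and the hammer alone.

Things in the scene. Friction and masses are not known exactly. Their poses are not given: they have to be found in the camera images.
- stop_bar: Yellow steel angle bar bolted to the table, 320 mm long (its own y), 40 mm high, upright leg 5 mm thick; bolted foot 5 mm thick reaching 40 mm behind the face (+x), bolt heads to 17 mm high. Origin: middle of its working face, at table level. The working face is its own plane x = 0 and looks along its own -x, where the brackets stand; z up.
- red_bracket: Red L-shaped steel bracket, loose, 0.5 to 0.72 kg, 60 mm wide (own y), legs 8 mm thick. Origin: on the outer corner (heel) edge, mid-width, at table level. Long leg: 110 mm along own +z (up at the start), outer face x = 0 towards the bar, inner face x = -8 mm. Short leg: 60 mm along own -x, flat on the table, away from the bar. Heel 165 to 205 mm from the bar, turned up to 0.2 rad to it.
- red_bracket_end (a point): Middle of the end face of the red bracket's long leg, 110 mm from the heel along own z, own x = -4 mm: 110 mm high at the start, 4 mm when it lies. The bracket tips about its heel towards own +x, goes over balance at about 20 degrees, then falls by itself on to the long leg: own z level towards the bar, short leg up 60 mm high, own x down.
- bare_bracket: Bystander: an equal bracket of bare light-grey metal, standing beside the red one, centres about 140 mm apart (120 at least); same origin and axes. Either may be on either side.
- tape: Bystander: green roll of tape lying flat behind the stop bar, 100 mm across, 25 mm high; origin under its centre.
- paste: Bystander: blue jar with yellow lid behind the stop bar, 64 mm across, 85 mm high; origin under its centre.
- hammer: Bystander: hammer lying on the table to the robot's right, 250 mm long; origin at table level near its middle, handle towards its own -x.
There are look-alikes about, which are no part of the job. There is more than one size of the red_bracket; the job needs the middle-sized.

How it is judged (in metres and radians):
On the way, in this order (a step that is already met when the one before it is completed fails the run):
1. the red bracket has been tipped over and lies on its long leg, not yet at the stop bar (angle between red_bracket's own x axis and vertical above 3.04 rad and height (world z) of red_bracket below 0.006 m and height (world z) of red_bracket_end below 0.01 m and linear speed of red_bracket below 0.02 m/s and angular speed of red_bracket below 0.1 rad/s and x of red_bracket_end in the frame of stop_bar below -0.015 m), for 0.2 s.
2. the end of its long leg is flush against the stop bar (angle between red_bracket's own x axis and vertical above 3.04 rad and height (world z) of red_bracket below 0.006 m and height (world z) of red_bracket_end below 0.01 m and x of red_bracket_end in the frame of stop_bar between -0.004 and 0.003 m and y of red_bracket_end in the frame of stop_bar between -0.135 and 0.135 m and angle between the z axis of red_bracket and the x axis of stop_bar, either way round below 0.06 rad), for 0.2 s.
At the end, for the whole second after the job is handed in: The red bracket lies at rest on its long leg with the short leg up, the end of the long leg within 4 mm of the stop bar's face, squared to it within 0.06 rad, with its whole width on the bar (all of step 2 and linear speed of red_bracket below 0.02 m/s and angular speed of red_bracket below 0.1 rad/s); the robot touches nothing.
It fails at once if the red bracket's heel edge is lifted more than 20 mm off the table (picked up or carried) (height (world z) of red_bracket above 0.02 m).
It fails at once if the bare bracket is moved more than 10 mm or tipped (distance of bare_bracket from where it was at the start of the episode above 0.01 m or angle between bare_bracket's own z axis and vertical above 0.15 rad).
It fails at once if the tape, the jar or the hammer is moved more than 15 mm (distance of any of tape, paste, hammer from where it was at the start of the episode above 0.015 m).
It also fails if it takes over 51 s, if anything falls off the work surface, if the arm or the gripper's body presses on something with over 40 N, if the wrist force passes 120 N, or if a joint passes its speed limit or range.

### The arm

A 6-joint arm with a two-finger parallel gripper is mounted at the origin on the work surface. World frame = base frame: x ahead of the robot, y to its left, z up, the work surface at z = 0. Lengths are in m, angles in degrees, forces in N, time in s.
With the tool pointing down it reaches from about 0.4 to 0.825 m from the base axis. Payload 7 kg.
Tool frame: the origin (TCP) lies on the centre line of the jaws, within the pads' length; the fingertips stand 22 mm ahead of it and the grasp point (between the pads) lies 3 mm ahead of it; z points along the fingers, y is the line along which they close (so a half turn about z gives the same grasp; the last joint's range is limited). The gripper opens to 88 mm and grips with 3 to 60 N. Pads are 19 mm wide; open, the fingers measure 130 mm over their backs; the gripper's body (78 mm by 193 mm) begins 47 mm behind the grasp point.
Start: joints at [-57.061, 20.546, 0.682, 0, -70.136, -16.507], TCP at [0.191, -0.647, 0.249] pointing down, gripper open.
Joint ranges: [-176.03, 176.03], [-82.01, 121.73], [-58.28, 71.71], [-173.87, 95.51], [-174.79, -0.11], [-173.66, 173.66]. Speed limits (degrees/s): [136.94, 136.94, 172.46, 180, 180, 180].

### API

Orientations are given as [roll, pitch, yaw] about the fixed x, y, z axes, in that order (R = Rz(yaw) Ry(pitch) Rx(roll)).
In Python, from plant import get_state, cams, r gives the robot as it stands.
- The arm moves only by the tool apply_moves, never from a script. Its argument "targets" is a list of rows, each an object with "dp": the shift along the world's x, y, z in m, a list of three; "yaw": the turn about the world's z in degrees. In form: [{"dp": [x, y, z], "yaw": yaw}, ...]. A call has 1 to 20 rows; each row is the pose to reach, as a shift and turn from the pose commanded when the call began; what a row does not reach only later rows make up. A row lasts 1/12 s, in which the tool goes at most 41.7 mm and 7.16 degrees, less where a joint would pass 70% of its speed; a pose out of reach is approached as far as the arm can. A call with a gripper value outside its range is refused whole. "grip" is the gripper command: -1 is fully open, 1 is shut, values between are in proportion, set as the call begins (left out, the last holds). The fingers move at their own pace and stop on an object; "squeeze" is the grip in N (left out, the last holds). Time passes only in rows, so rows that repeat a pose let the fingers close. It gives the time, the measured TCP pose, the force, the opening and the grip force at its end, in the units of the state.
- get_state(): the state, without advancing time (a new reading comes with each control period).
- cams.capture(name): name is "scene" or "top"; returns a dict with "image" (400x640x3 uint8, red, green, blue), "range_z" (400x640 float32, m along the optical axis (not along the pixel's ray), 0 where there is no reading), "fx", "fy", "cx", "cy" (pixels), "k1" (the pictures are not rectified: a ray, as slopes to the right and down, at radius r is drawn at 1 + k1 r^2 times it, then the intrinsics apply), "R" (3x3) and "t" (3): a world point X has camera coordinates R X + t. Camera axes: x right, y down, z forward; pixel columns grow to the right and rows downward; lengths in m; the calibration is good to about 2 mm. A picture is of the moment at which its call begins.
- r.close_job(): hands the job in; it is judged then, once.
The state is a dict: "time_s": time; "joints": joint angles; "qd": joint speeds; "joint_torque": joint torques, N m; "tcp_pos": TCP position; "eef_rot": TCP orientation; "contact_force": force on the tool from outside, world axes, zero at the start; "moment": the same for the moment, N m; "gripper_width": finger opening in m; "gripper_force": force on a finger pad.
Only numpy, scipy, OpenCV 4.12 (cv2) and the standard library are available. Lean on these libraries where they do the work, as an engineer would, in place of code of your own. Each camera call takes 0.05 s, during which the arm holds its last target. There are 200 camera calls.

## Working session

There is one attempt and no reset: what is moved stays moved. The work goes in short steps, Python scripts to look and compute and a tool call to move; the robot and the scene stay as the last step left them, time stands still between calls to the robot, and variables do not carry over. Pictures are saved under pics/ and viewed, at most 10 in all, crops included, and the job is handed in when it is done.

Besides the shell and the picture viewer there is one more tool, called after "Call:" as name([rows], argument=value, ...), one row to a line, values as JSON. apply_moves: Moves the arm, as the interface text tells. Its arguments: {"type":"object","properties":{"targets":{"type":"array","items":{"type":"object","properties":{"dp":{"type":"array","items":{"type":"number"}},"yaw":{"type":"number"}}}},"grip":{"type":"number"},"squeeze":{"type":"number"}},"required":["targets"]}

```bash
mkdir -p pics; cat > h.py <<'E'
import numpy as np,cv2
from plant import get_state,cams,r
def cap(n):
    c=cams.capture(n); h,w=c["range_z"].shape
    K=np.array([[c["fx"],0,c["cx"]],[0,c["fy"],c["cy"]],[0,0,1.]])
    u,v=np.meshgrid(np.arange(w),np.arange(h))
    p=cv2.undistortPoints(np.stack([u,v],-1).reshape(-1,1,2).astype(float),K,np.array([c["k1"],0,0,0,0.])).reshape(h,w,2)
    z=c["range_z"]; X=np.dstack([p[...,0]*z,p[...,1]*z,z])
    c["W"]=(X-c["t"])@c["R"]; c["W"][z==0]=np.nan
    return c
def save(c,n): cv2.imwrite(f"pics/{n}.png",c["image"][...,::-1])
E
python3 - <<'E'
from h import *
for n in("scene","top"):
    c=cap(n); save(c,n+"0"); np.save(n+"W.npy",c["W"]); np.save(n+"I.npy",c["image"])
    print(n,-c["R"].T@c["t"])
print(get_state())
E
```

```text
scene [ 1.3562794  -0.06416144  0.8733514 ]
top [ 4.85167039e-01 -1.71632690e-04  1.17746612e+00]
{'time_s': 0.1, 'joints': array([-5.70599791e+01,  2.05877188e+01,  6.38814670e-01, -1.68053994e-02,
       -7.01357082e+01, -1.65066186e+01]), 'qd': array([ 0.05905222,  0.04870813,  0.19351634,  0.07617482, -0.01847445,
       -0.01386914]), 'joint_torque': array([-1.51527587e-03, -5.84163880e+01,  2.93750328e+01,  7.01551124e+00,
        1.01531067e-02, -7.89420778e-05]), 'tcp_pos': array([ 0.19081246, -0.6470479 ,  0.24771332]), 'eef_rot': array([ 1.79914386e+02, -8.89481345e-03, -1.63572313e+02]), 'contact_force': array([ 0.44933384, -0.66668616,  0.22817731]), 'moment': array([ 0.0345305 ,  0.00659318, -0.00412108]), 'gripper_force': 0.0, 'gripper_width': 0.08756691902996876}
```

View pics/scene0.png

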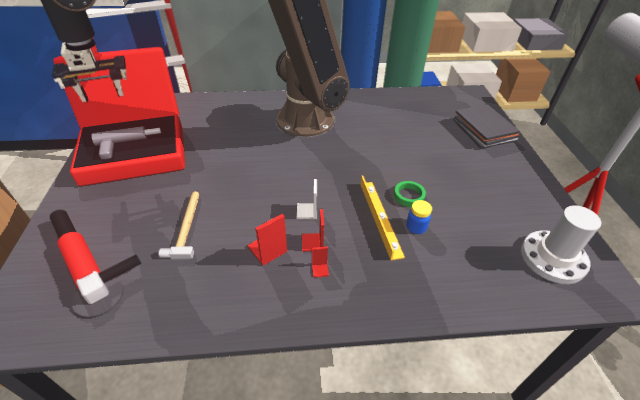

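View pics/top0.png

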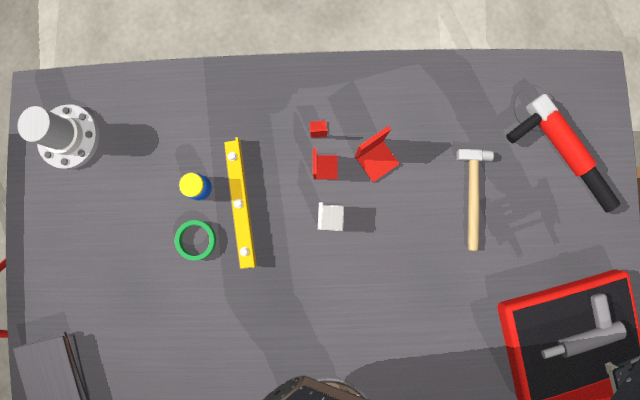

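The red brackets in the top view are small at (319,128), middle at (325,165) and large at (378,155). The bare one is at (330,217) and the bar runs from (231,140) to (248,267). The middle bracket next to the bare one is the target, to be pushed left (+y).

```bash
python3 - <<'E'
from h import *
W={n:np.load(n+"W.npy") for n in("scene","top")};I={n:np.load(n+"I.npy").astype(int) for n in W}
def show(n,m,name,zmin=.004):
    P=W[n][m]; P=P[np.isfinite(P).all(1)]; P=P[P[:,2]>zmin]
    if len(P)<5: return
    print(n,name,len(P),"min",P.min(0).round(4),"max",P.max(0).round(4))
    return P
for n in W:
    i=I[n];R,G,B=i[...,0],i[...,1],i[...,2]
    red=((R>110)&(G<70)&(B<70)).astype(np.uint8)
    k,l,st,ce=cv2.connectedComponentsWithStats(red)
    for j in range(1,k):
        if st[j,4]>60:
            P=show(n,l==j,f"red{st[j]}")
            if P is None: continue
            for lo,hi in((.004,.012),(.03,.2)):
                Q=P[(P[:,2]>lo)&(P[:,2]<hi)]
                if len(Q)>20:
                    q=Q[:,:2].astype(np.float32); print("   rect",lo,len(Q),cv2.minAreaRect(q),"boxpts",cv2.boxPoints(cv2.minAreaRect(q)).round(3).tolist(),"zmax",Q[:,2].max())
    yel=(R>150)&(G>120)&(B<90)
    P=W[n][yel];P=P[np.isfinite(P).all(1)];
    T=P[(P[:,2]>.034)&(P[:,2]<.046)]
    print(n,"bar top",len(T),cv2.minAreaRect(T[:,:2].astype(np.float32)),cv2.boxPoints(cv2.minAreaRect(T[:,:2].astype(np.float32))).round(3).tolist())
# bare bracket
for n,b in(("top",(190,240,305,350)),("scene",(175,225,290,322))):
    m=np.zeros(I[n].shape[:2],bool);m[b[0]:b[1],b[2]:b[3]]=1
    m&=(I[n].min(-1)>140)
    P=show(n,m,"bare")
    for lo,hi in((.004,.012),(.03,.2)):
        Q=P[(P[:,2]>lo)&(P[:,2]<hi)]
        if len(Q)>10: print("  ",lo,cv2.boxPoints(cv2.minAreaRect(Q[:,:2].astype(np.float32))).round(3).tolist(),Q[:,2].max())
E
```

```text
scene red[165   9  18  45 259] 74 min [-0.984  -0.7024  0.006 ] max [-0.9481 -0.6726  0.1056]
   rect 0.03 59 ((-0.967234194278717, -0.6886374354362488), (0.03633623942732811, 0.02458716556429863), 8.559162139892578) boxpts [[-0.9869999885559082, -0.6790000200271606], [-0.9829999804496765, -0.703000009059906], [-0.9470000267028809, -0.6980000138282776], [-0.9509999752044678, -0.6740000247955322]] zmax 0.10555982954231061
scene red[  65   45  120  141 7977] 7868 min [-0.0357 -0.8164  0.0041] max [ 0.3613 -0.4291  0.3933]
   rect 0.004 132 ((0.3239232897758484, -0.5934459567070007), (0.011891838163137436, 0.3319161534309387), 12.341588020324707) boxpts [[0.28299999237060547, -0.43299999833106995], [0.3540000021457672, -0.7570000290870667], [0.36500000953674316, -0.7540000081062317], [0.2939999997615814, -0.4300000071525574]] zmax 0.011966141335705902
   rect 0.03 5441 ((0.1777031123638153, -0.6227076053619385), (0.316109299659729, 0.341513454914093), 11.920361518859863) boxpts [[-0.012000000104308128, -0.4880000054836273], [0.057999998331069946, -0.8220000267028809], [0.368000000715255
[... 6299 characters left out ...]
953674316, 0.0010000000474974513]] 0.011991968922655026
   0.03 [[0.4909999966621399, 0.0], [0.550000011920929, -0.0020000000949949026], [0.550000011920929, 0.004999999888241291], [0.492000013589859, 0.007000000216066837]] 0.11393282250378942
scene bare 328 min [ 0.4868 -0.0551  0.0041] max [0.5524 0.0037 0.1133]
   0.004 [[0.4869999885559082, -0.0], [0.4869999885559082, -0.054999999701976776], [0.5519999861717224, -0.054999999701976776], [0.5519999861717224, -0.0]] 0.011879713571544884
   0.03 [[0.4909999966621399, 0.0010000000474974513], [0.5519999861717224, -0.004000000189989805], [0.5519999861717224, -0.0010000000474974513], [0.4909999966621399, 0.004000000189989805]] 0.11326171377433926
```

Call:
apply_moves([
  {"dp": [0.03,0.03,0.02],"yaw": 5},
  {"dp": [0.454,0.622,0.02],"yaw": 72},
  {"dp": [0.454,0.622,0.02],"yaw": 72},
  {"dp": [0.454,0.622,0.02],"yaw": 72},
  {"dp": [0.454,0.622,0.02],"yaw": 72},
  {"dp": [0.454,0.622,0.02],"yaw": 72},
  {"dp": [0.454,0.622,0.02],"yaw": 72},
  {"dp": [0.454,0.622,0.02],"yaw": 72},
  {"dp": [0.454,0.622,0.02],"yaw": 72},
  {"dp": [0.454,0.622,0.02],"yaw": 72},
  {"dp": [0.454,0.622,0.02],"yaw": 72},
  {"dp": [0.454,0.622,0.02],"yaw": 72},
  {"dp": [0.454,0.622,0.02],"yaw": 72},
  {"dp": [0.454,0.622,0.02],"yaw": 72},
  {"dp": [0.454,0.622,0.02],"yaw": 72},
  {"dp": [0.454,0.622,0.02],"yaw": 72},
  {"dp": [0.454,0.622,0.02],"yaw": 72},
  {"dp": [0.454,0.622,0.02],"yaw": 72},
  {"dp": [0.454,0.622,0.02],"yaw": 72},
  {"dp": [0.454,0.622,0.02],"yaw": 72},
], grip=0.636)

```text
time_s: 1.77
tcp_pos: [0.6471, -0.0213, 0.2669]
eef_rot: [179.9, -0.0, -91.4]
contact_force: [0.5, -0.5, 0.0]
gripper_width: 0.0157
gripper_force: 0.0
```

Call:
apply_moves([
  {"dp": [0,0,0],"yaw": 0},
  {"dp": [0,0,0],"yaw": 0},
  {"dp": [0,0,0],"yaw": 0},
  {"dp": [0,0,0],"yaw": 0},
])

```text
time_s: 2.1
tcp_pos: [0.6444, -0.0264, 0.2689]
eef_rot: [-180.0, 0.0, -91.6]
contact_force: [1.1, -0.3, 0.2]
gripper_width: 0.016
gripper_force: 0.0
```

```bash
python3 - <<'E'
from h import *
c=cap("scene"); cv2.imwrite("pics/s1.png",cv2.resize(c["image"][130:310,180:480,::-1],None,fx=2.6,fy=2.6))
s=get_state();print(s["tcp_pos"],s["eef_rot"],s["contact_force"],s["gripper_width"],s["time_s"])
W=np.load("sceneW.npy").reshape(-1,3);I=np.load("sceneI.npy").reshape(-1,3).astype(int)
m=(I[:,0]>90)&(I[:,1]<80)&(I[:,2]<80)&(W[:,2]>.03)&(W[:,0]<.69)&(W[:,0]>.6)&(W[:,1]>-.01)&(W[:,1]<.06)
P=W[m];print(len(P),cv2.boxPoints(cv2.minAreaRect(P[:,:2].astype(np.float32))),P[:,2].max())
E
```

```text
[ 0.64449467 -0.02635775  0.26896478] [-1.79975148e+02  9.03036643e-03 -9.16359825e+01] [-0.1520644   0.12547176  1.09352269] 0.015808355902242336 2.15
127 [[0.61654294 0.0062744 ]
 [0.6780293  0.00427297]
 [0.67829335 0.01238561]
 [0.616807   0.01438704]] 0.11384965448722316
```

View pics/s1.png

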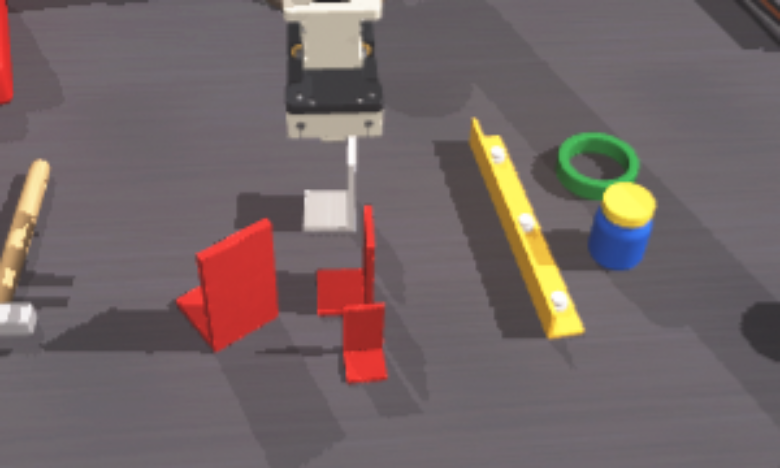

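Crop shows red middle bracket at (345,260), gripper still above and behind it, all brackets untouched. Descending behind the long leg.

Call:
apply_moves([
  {"dp": [0.001,0,-0.03]},
  {"dp": [0.002,0,-0.06]},
  {"dp": [0.002,0,-0.09]},
  {"dp": [0.002,0,-0.12]},
  {"dp": [0.002,0,-0.145]},
  {"dp": [0.002,0,-0.16]},
  {"dp": [0.002,0,-0.16]},
  {"dp": [0.002,0,-0.16]},
])

```text
$.targets[0]: bad value
```

Call:
apply_moves([
  {"dp": [0,0.006,0]},
  {"dp": [0,0.012,0]},
  {"dp": [0,0.016,0]},
  {"dp": [0,0.02,0]},
  {"dp": [0,0.023,0]},
  {"dp": [0,0.026,0]},
  {"dp": [0,0.029,0]},
  {"dp": [0,0.032,0]},
  {"dp": [0,0.035,0]},
  {"dp": [0,0.038,0]},
  {"dp": [0,0.041,0]},
  {"dp": [0,0.044,0]},
])

```text
$.targets[0]: bad value
```

Yaw is required in each row.

Call:
apply_moves([
  {"dp": [0.001,0,-0.03],"yaw": 0},
  {"dp": [0.002,0,-0.06],"yaw": 0},
  {"dp": [0.002,0,-0.09],"yaw": 0},
  {"dp": [0.002,0,-0.12],"yaw": 0},
  {"dp": [0.002,0,-0.145],"yaw": 0},
  {"dp": [0.002,0,-0.16],"yaw": 0},
  {"dp": [0.002,0,-0.16],"yaw": 0},
  {"dp": [0.002,0,-0.16],"yaw": 0},
])

```text
time_s: 2.82
tcp_pos: [0.6466, -0.0261, 0.1084]
eef_rot: [179.9, -0.0, -91.6]
contact_force: [-0.1, -0.6, 0.8]
gripper_width: 0.016
gripper_force: 0.0
```

Call:
apply_moves([
  {"dp": [0,0.006,0],"yaw": 0},
  {"dp": [0,0.012,0],"yaw": 0},
  {"dp": [0,0.016,0],"yaw": 0},
  {"dp": [0,0.02,0],"yaw": 0},
  {"dp": [0,0.023,0],"yaw": 0},
  {"dp": [0,0.026,0],"yaw": 0},
  {"dp": [0,0.029,0],"yaw": 0},
  {"dp": [0,0.032,0],"yaw": 0},
  {"dp": [0,0.035,0],"yaw": 0},
  {"dp": [0,0.038,0],"yaw": 0},
  {"dp": [0,0.041,0],"yaw": 0},
  {"dp": [0,0.044,0],"yaw": 0},
])

```text
time_s: 3.82
tcp_pos: [0.6468, 0.0189, 0.1084]
eef_rot: [180.0, -0.0, -91.6]
contact_force: [0.0, -0.5, 0.1]
gripper_width: 0.0158
gripper_force: 0.1
```

```bash
cat > m.py <<'E'
from h import *
def red(c):
    W=c["W"].reshape(-1,3);I=c["image"].reshape(-1,3).astype(int)
    m=(I[:,0]>80)&(I[:,1]<80)&(I[:,2]<80)&(W[:,0]<.69)&(W[:,0]>.59)&(W[:,1]>-.06)&(W[:,1]<.25)
    return W[m]
s=get_state();print(s["tcp_pos"],s["contact_force"],s["time_s"])
for n in("scene","top"):
    P=red(cap(n))
    for lo,hi in((.003,.015),(.025,.053),(.053,.13)):
        Q=P[(P[:,2]>lo)&(P[:,2]<hi)]
        if len(Q)>15: print(n,lo,len(Q),cv2.boxPoints(cv2.minAreaRect(Q[:,:2].astype(np.float32))).round(4).tolist(),"zmax",Q[:,2].max().round(4),"ymean",Q[:,1].mean().round(4))
E
python3 m.py
```

```text
[0.64677103 0.01887755 0.10838784] [ 0.01293258 -0.46030105  0.13551254] 3.8167
scene 0.003 127 [[0.605400025844574, 0.2371000051498413], [0.6151000261306763, -0.05920000001788139], [0.6819000244140625, -0.057100001722574234], [0.6721000075340271, 0.23929999768733978]] zmax 0.015 ymean 0.0023
scene 0.025 50 [[0.6312000155448914, 0.013700000010430813], [0.6348999738693237, 0.0007999999797903001], [0.679099977016449, 0.01360000018030405], [0.6753000020980835, 0.026499999687075615]] zmax 0.0524 ymean 0.0161
scene 0.053 31 [[0.6570000052452087, 0.019300000742077827], [0.6625000238418579, 0.011300000362098217], [0.6815999746322632, 0.02449999935925007], [0.6761000156402588, 0.03240000084042549]] zmax 0.0811 ymean 0.0235
top 0.003 30 [[0.6161999702453613, -0.04089999943971634], [0.6743000149726868, -0.042899999767541885], [0.6761999726295471, 0.011500000022351742], [0.6180999875068665, 0.013500000350177288]] zmax 0.015 ymean -0.0259
```

Call:
apply_moves([
  {"dp": [0,0.003,0],"yaw": 0},
  {"dp": [0,0.006,0],"yaw": 0},
  {"dp": [0,0.009,0],"yaw": 0},
  {"dp": [0,0.012,0],"yaw": 0},
  {"dp": [0,0.015,0],"yaw": 0},
  {"dp": [0,0.018,0],"yaw": 0},
  {"dp": [0,0.021,0],"yaw": 0},
  {"dp": [0,0.024,0],"yaw": 0},
  {"dp": [0,0.026,0],"yaw": 0},
  {"dp": [0,0.026,0],"yaw": 0},
  {"dp": [0,0.026,0],"yaw": 0},
  {"dp": [0,0.026,0],"yaw": 0},
  {"dp": [0,0.026,0.02],"yaw": 0},
  {"dp": [0,0.01,0.03],"yaw": 0},
  {"dp": [0,-0.015,0.03],"yaw": 0},
  {"dp": [0,-0.035,0.03],"yaw": 0},
  {"dp": [0,-0.035,0.03],"yaw": 0},
  {"dp": [0,-0.035,0.03],"yaw": 0},
])

```text
time_s: 5.42
tcp_pos: [0.6469, -0.018, 0.1388]
eef_rot: [-180.0, 0.0, -91.7]
contact_force: [-0.7, 0.5, 0.6]
gripper_width: 0.016
gripper_force: 0.0
```

```bash
python3 m.py; python3 - <<'E'
from h import *
c=cap("scene"); cv2.imwrite("pics/s2.png",cv2.resize(c["image"][130:310,180:480,::-1],None,fx=2.6,fy=2.6))
E
```

```text
[ 0.64685235 -0.01802443  0.13884929] [-0.69292156  0.47496842  0.62390742] 5.4167
scene 0.003 581 [[0.5889999866485596, 0.23739999532699585], [0.620199978351593, -0.048700001090765], [0.6966999769210815, -0.04039999842643738], [0.6654999852180481, 0.24580000340938568]] zmax 0.0128 ymean 0.0737
scene 0.025 29 [[0.6187999844551086, 0.014299999922513962], [0.6777999997138977, 0.012299999594688416], [0.6779999732971191, 0.018200000748038292], [0.6190000176429749, 0.0203000009059906]] zmax 0.0507 ymean 0.0148
scene 0.053 45 [[0.6277999877929688, 0.014000000432133675], [0.677299976348877, 0.012400000356137753], [0.6775000095367432, 0.020500000566244125], [0.628000020980835, 0.02199999988079071]] zmax 0.0628 ymean 0.0172
top 0.003 431 [[0.6107000112533569, 0.12150000035762787], [0.619700014591217, 0.025699999183416367], [0.6622999906539917, 0.02969999983906746], [0.6532999873161316, 0.12549999356269836]] zmax 0.0122 ymean 0.0681
```

View pics/s2.png

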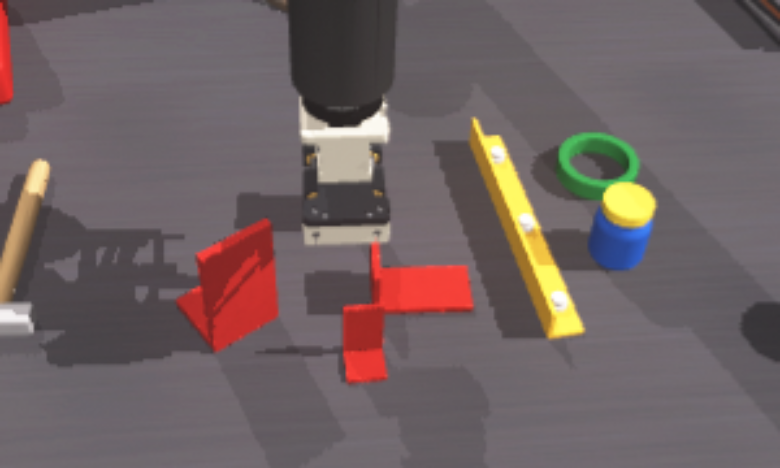

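It lies on its long leg at crop (380–470, 265–310) with the short leg up, well clear of the bar. Next, turn square to the bar, lower just below the short leg's top, and push.

Call:
apply_moves([
  {"dp": [0,-0.003,0],"yaw": 4},
  {"dp": [0,-0.003,0],"yaw": 7.7},
  {"dp": [0,-0.003,-0.02],"yaw": 7.7},
  {"dp": [0,-0.003,-0.04],"yaw": 7.7},
  {"dp": [0,-0.003,-0.055],"yaw": 7.7},
  {"dp": [0,-0.003,-0.065],"yaw": 7.7},
  {"dp": [0,-0.003,-0.065],"yaw": 7.7},
  {"dp": [0,0.003,-0.065],"yaw": 7.7},
  {"dp": [0,0.008,-0.065],"yaw": 7.7},
  {"dp": [0,0.012,-0.065],"yaw": 7.7},
  {"dp": [0,0.015,-0.065],"yaw": 7.7},
  {"dp": [0,0.018,-0.065],"yaw": 7.7},
  {"dp": [0,0.021,-0.065],"yaw": 7.7},
  {"dp": [0,0.024,-0.065],"yaw": 7.7},
  {"dp": [0,0.027,-0.065],"yaw": 7.7},
  {"dp": [0,0.03,-0.065],"yaw": 7.7},
  {"dp": [0,0.033,-0.065],"yaw": 7.7},
  {"dp": [0,0.036,-0.065],"yaw": 7.7},
  {"dp": [0,0.036,-0.065],"yaw": 7.7},
])

```text
time_s: 7.15
tcp_pos: [0.6477, 0.0195, 0.0745]
eef_rot: [-179.9, -0.0, -83.9]
contact_force: [2.1, -4.7, 2.7]
gripper_width: 0.016
gripper_force: 1.9
```

```bash
python3 m.py; python3 - <<'E'
from h import *
print(get_state()["eef_rot"])
c=cap("scene"); cv2.imwrite("pics/s3.png",cv2.resize(c["image"][130:310,180:480,::-1],None,fx=2.6,fy=2.6))
E
```

```text
[0.64770988 0.01946136 0.07446788] [ 2.09746908 -4.66646791  2.71762605] 7.15
scene 0.003 467 [[0.583299994468689, -0.04569999873638153], [0.6733999848365784, -0.04910000041127205], [0.6823999881744385, 0.18539999425411224], [0.592199981212616, 0.18889999389648438]] zmax 0.0145 ymean 0.0951
top 0.003 272 [[0.6101999878883362, 0.13830000162124634], [0.6171000003814697, 0.03359999880194664], [0.6503000259399414, 0.03579999879002571], [0.6434000134468079, 0.1404999941587448]] zmax 0.0123 ymean 0.0964
[-1.79919201e+02 -1.30183594e-02 -8.38594051e+01]
```

View pics/s3.png

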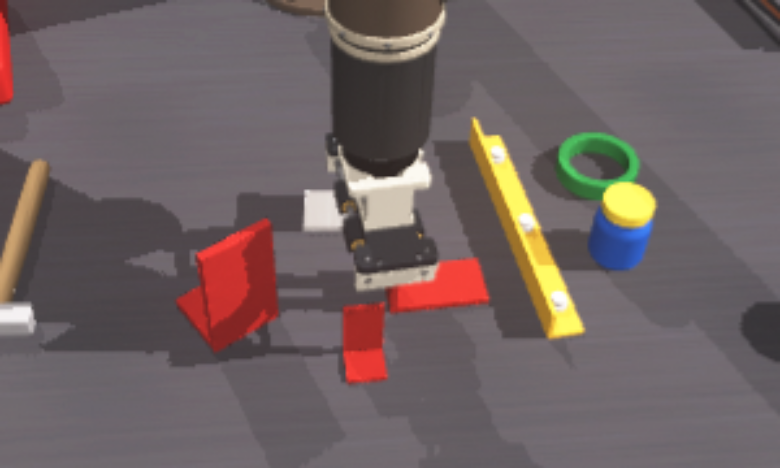

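The bracket is sliding and squaring, and everything else looks undisturbed. Continuing along the bar's normal.

Call:
apply_moves([
  {"dp": [0,0.003,0],"yaw": 0},
  {"dp": [-0.001,0.006,0],"yaw": 0},
  {"dp": [-0.001,0.009,0],"yaw": 0},
  {"dp": [-0.001,0.012,0],"yaw": 0},
  {"dp": [-0.002,0.015,0],"yaw": 0},
  {"dp": [-0.002,0.018,0],"yaw": 0},
  {"dp": [-0.002,0.021,0],"yaw": 0},
  {"dp": [-0.003,0.024,0],"yaw": 0},
  {"dp": [-0.003,0.027,0],"yaw": 0},
  {"dp": [-0.003,0.03,0],"yaw": 0},
  {"dp": [-0.004,0.033,0],"yaw": 0},
  {"dp": [-0.004,0.036,0],"yaw": 0},
  {"dp": [-0.004,0.038,0],"yaw": 0},
  {"dp": [-0.004,0.038,0],"yaw": 0},
])

```text
time_s: 8.47
tcp_pos: [0.6427, 0.0569, 0.074]
eef_rot: [180.0, -0.1, -83.9]
contact_force: [0.0, -5.8, 6.2]
gripper_width: 0.0159
gripper_force: 2.9
```

```bash
cat > e.py <<'E'
from h import *
s=get_state();print(s["tcp_pos"],s["contact_force"],s["time_s"])
n=np.array([-.1063,1.])/np.hypot(.1063,1)
for q in("scene","top"):
    c=cap(q);W=c["W"];I=c["image"].astype(int)
    m=(I[...,0]>90)&(I[...,1]<70)&(I[...,2]<70)&(W[...,0]<.7)&(W[...,0]>.58)&(W[...,1]>.06)&(W[...,1]<.25)&(W[...,2]<.03)&(W[...,2]>-.005)
    P=W[m];d=(P[:,:2]-[.5655,.1798])@n; t=(P[:,:2]-[.5655,.1798])@np.array([n[1],-n[0]])
    # end edge: per-strip max d
    b=np.arange(t.min()+.003,t.max()-.003,.006);e=[np.percentile(d[(t>=x)&(t<x+.006)],98) for x in b]
    k=np.polyfit(b,e,1); print(q,"n",len(P),"t",t.min().round(4),t.max().round(4),"end d",np.round(e,4),"slope",k[0].round(3))
E
python3 e.py
```

```text
[0.64271597 0.05688386 0.07402908] [ 0.04579581 -5.79871366  6.17424492] 8.4667
scene n 446 t 0.0267 0.0955 end d [-0.0131 -0.0117 -0.0114 -0.009  -0.0123 -0.0101 -0.0109 -0.0105 -0.0127
 -0.0139 -0.0144] slope -0.032
top n 122 t 0.0349 0.0681 end d [-0.0097 -0.0113 -0.0128 -0.0257 -0.0538] slope -1.709
```

Call:
apply_moves([
  {"dp": [0,-0.004,0],"yaw": 0},
  {"dp": [0.005,-0.004,0],"yaw": 0},
  {"dp": [0.012,-0.003,0],"yaw": 0},
  {"dp": [0.012,-0.003,0],"yaw": 0},
  {"dp": [0.012,-0.003,-0.01],"yaw": 0},
  {"dp": [0.012,-0.003,-0.02],"yaw": 0},
  {"dp": [0.012,-0.003,-0.03],"yaw": 0},
  {"dp": [0.012,-0.003,-0.03],"yaw": 0},
])

```text
time_s: 9.23
tcp_pos: [0.6529, 0.0541, 0.0402]
eef_rot: [179.7, -0.0, -83.9]
contact_force: [0.1, -0.1, -0.3]
gripper_width: 0.0159
gripper_force: 0.0
```

Call:
apply_moves([
  {"dp": [0,0.002,0],"yaw": 0},
  {"dp": [0,0.004,0],"yaw": 0},
  {"dp": [-0.001,0.006,0],"yaw": 0},
  {"dp": [-0.001,0.008,0],"yaw": 0},
  {"dp": [-0.001,0.009,0],"yaw": 0},
  {"dp": [-0.001,0.01,0],"yaw": 0},
  {"dp": [-0.001,0.01,0],"yaw": 0},
])

```text
time_s: 9.82
tcp_pos: [0.6537, 0.0647, 0.0437]
eef_rot: [180.0, -0.0, -83.9]
contact_force: [-0.7, -2.4, -1.5]
gripper_width: 0.0162
gripper_force: 0.9
```

```bash
python3 e.py;python3 - <<'E'
from h import *
c=cap("scene"); cv2.imwrite("pics/s4.png",cv2.resize(c["image"][160:280,290:440,::-1],None,fx=5,fy=5))
E
```

```text
[0.65373906 0.06466879 0.04370123] [-0.68704767 -2.42204556 -1.51651362] 9.8167
scene n 270 t 0.0235 0.0954 end d [-0.0181 -0.001  -0.007  -0.0055 -0.0052 -0.0035 -0.0055 -0.0042 -0.0029
 -0.0048 -0.0042] slope 0.105
top n 225 t 0.0346 0.0808 end d [-0.0042 -0.0032 -0.0048 -0.0047 -0.0117 -0.0268 -0.044 ] slope -1.034
```

View pics/s4.png

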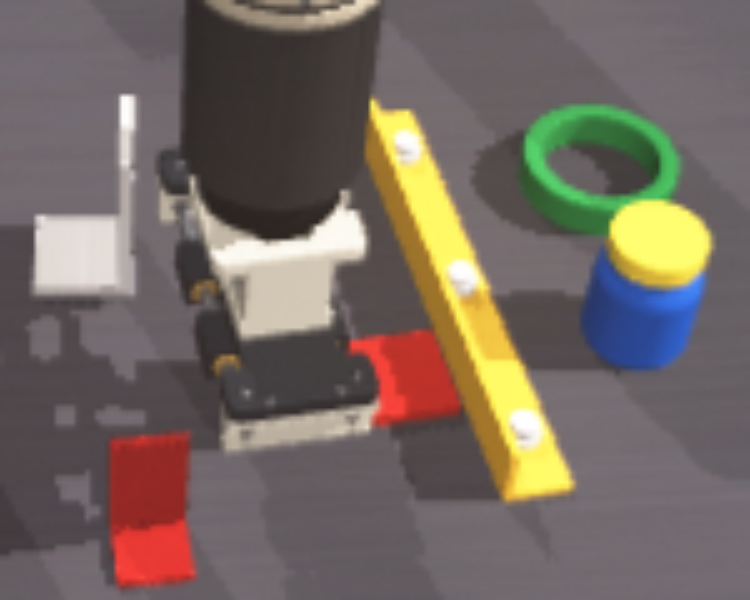

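The bracket end (crop ~450,375) is nearly at the bar, about 4 mm off. Closing in small steps while watching the force.

Call:
apply_moves([
  {"dp": [0,0.0007,0],"yaw": 0},
  {"dp": [0,0.0014,0],"yaw": 0},
  {"dp": [0,0.002,0],"yaw": 0},
  {"dp": [0,0.002,0],"yaw": 0},
  {"dp": [0,0.002,0],"yaw": 0},
])

```text
time_s: 10.38
tcp_pos: [0.654, 0.0664, 0.0437]
eef_rot: [-180.0, -0.0, -83.9]
contact_force: [-0.9, -5.3, 1.0]
gripper_width: 0.0159
gripper_force: 2.4
```

Call:
apply_moves([
  {"dp": [0,0.0005,0],"yaw": 0},
  {"dp": [0,0.001,0],"yaw": 0},
  {"dp": [0,0.001,0],"yaw": 0},
  {"dp": [0,0.001,0],"yaw": 0},
])

```text
time_s: 10.72
tcp_pos: [0.6541, 0.0675, 0.0437]
eef_rot: [-180.0, -0.0, -83.9]
contact_force: [0.5, -4.5, 1.7]
gripper_width: 0.0162
gripper_force: 2.5
```

Call:
apply_moves([
  {"dp": [0,0.0005,0],"yaw": 0},
  {"dp": [0,0.001,0],"yaw": 0},
  {"dp": [0,0.001,0],"yaw": 0},
  {"dp": [0,0.001,0],"yaw": 0},
])

```text
time_s: 11.05
tcp_pos: [0.6541, 0.0685, 0.0437]
eef_rot: [-180.0, -0.0, -83.9]
contact_force: [-0.6, -4.9, 2.1]
gripper_width: 0.0159
gripper_force: 2.5
```

Call:
apply_moves([
  {"dp": [0,0.0005,0],"yaw": 0},
  {"dp": [0,0.001,0],"yaw": 0},
  {"dp": [0,0.001,0],"yaw": 0},
  {"dp": [0,0.001,0],"yaw": 0},
])

```text
time_s: 11.38
tcp_pos: [0.6541, 0.0692, 0.0437]
eef_rot: [-180.0, -0.0, -83.9]
contact_force: [0.3, -7.2, 0.8]
gripper_width: 0.0161
gripper_force: 3.2
```

```bash
python3 e.py
```

```text
[0.65408092 0.06924203 0.04370462] [ 0.28093821 -7.16317314  0.7843739 ] 11.3833
scene n 263 t 0.0244 0.0975 end d [-0.0157 -0.0024 -0.0049 -0.0015 -0.0021 -0.0031 -0.0013 -0.0033 -0.0012
 -0.0004 -0.0014 -0.0012] slope 0.116
top n 249 t 0.0352 0.0817 end d [-0.0002 -0.0012 -0.0011 -0.0002 -0.0072 -0.0219 -0.0408] slope -1.007
```

Call:
apply_moves([
  {"dp": [0,0.0005,0],"yaw": 0},
  {"dp": [0,0.001,0],"yaw": 0},
  {"dp": [0,0.001,0],"yaw": 0},
  {"dp": [0,0.001,0],"yaw": 0},
])

```text
time_s: 11.82
tcp_pos: [0.6542, 0.0693, 0.0438]
eef_rot: [180.0, -0.1, -83.9]
contact_force: [1.0, -10.8, 0.9]
gripper_width: 0.0159
gripper_force: 5.4
```

Force climbs with no motion: seated. Backing straight off, then up.

Call:
apply_moves([
  {"dp": [0,-0.002,0],"yaw": 0},
  {"dp": [0.001,-0.006,0],"yaw": 0},
  {"dp": [0.001,-0.01,0],"yaw": 0},
  {"dp": [0.001,-0.01,0.01],"yaw": 0},
  {"dp": [0.001,-0.012,0.03],"yaw": 0},
  {"dp": [0.001,-0.012,0.06],"yaw": 0},
  {"dp": [0.001,-0.012,0.09],"yaw": 0},
  {"dp": [0,-0.03,0.12],"yaw": 0},
  {"dp": [0,-0.07,0.15],"yaw": 0},
  {"dp": [0,-0.11,0.18],"yaw": 0},
  {"dp": [0,-0.15,0.2],"yaw": 0},
  {"dp": [0,-0.15,0.2],"yaw": 0},
  {"dp": [0,-0.15,0.2],"yaw": 0},
])

```text
time_s: 12.9
tcp_pos: [0.655, -0.0827, 0.2481]
eef_rot: [-179.7, -0.0, -84.0]
contact_force: [0.6, 1.9, 0.6]
gripper_width: 0.016
gripper_force: 0.0
```

```bash
python3 e.py;python3 - <<'E'
from h import *
c=cap("scene"); cv2.imwrite("pics/s5.png",cv2.resize(c["image"][160:280,290:440,::-1],None,fx=5,fy=5))
E
```

```text
[ 0.65497813 -0.0826882   0.24812195] [0.62066388 1.90457841 0.64219475] 12.9
scene n 607 t 0.0242 0.0968 end d [-0.0126 -0.0029 -0.0023 -0.0041 -0.0027 -0.006  -0.0016 -0.0044 -0.0036
 -0.0031 -0.0027 -0.0009] slope 0.075
top n 130 t 0.0353 0.0935 end d [-0.0809 -0.0817 -0.0804 -0.0809 -0.0816 -0.0821 -0.0839 -0.0837 -0.0849] slope -0.083
```

View pics/s5.png

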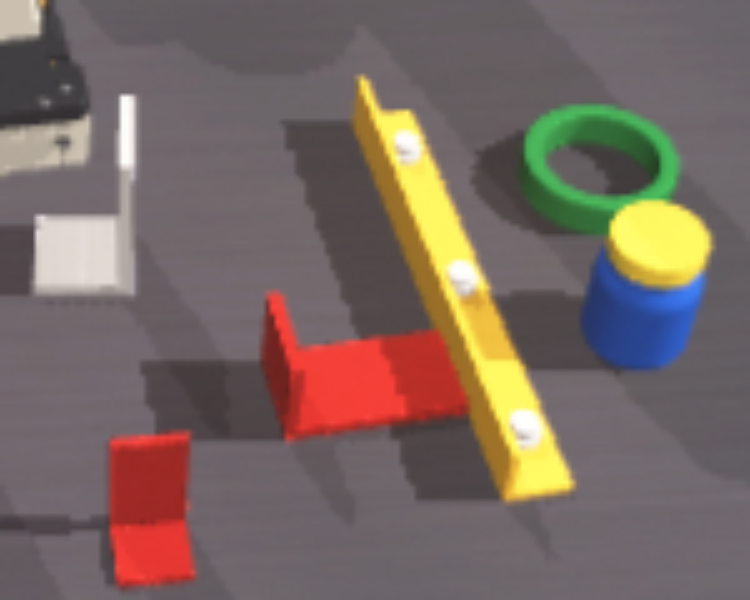

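```bash
python3 - <<'E'
from h import *
n=np.array([-.1063,1.])/np.hypot(.1063,1);tt=np.array([n[1],-n[0]])
for q in("scene","top"):
    c=cap(q);W=c["W"];I=c["image"].astype(int)
    ok=(I[...,0]>2.2*I[...,1])&(I[...,0]>30)&(W[...,0]<.7)&(W[...,0]>.58)&(W[...,1]>.03)&(W[...,1]<.25)
    P=W[ok];D=np.c_[(P[:,:2]-[.5655,.1798])@tt,(P[:,:2]-[.5655,.1798])@n,P[:,2]]
    for nm,m in(("long",D[:,2]<.016),("short",(D[:,2]>.03)&(D[:,2]<.08))):
        d=D[m]
        if len(d)<20: print(q,nm,len(d));continue
        print(q,nm,len(d),"t",np.percentile(d[:,0],[1,99]).round(4),"d",np.percentile(d[:,1],[1,99]).round(4),"z",np.percentile(d[:,2],[2,98]).round(4))
        if nm=="long":
            b=np.arange(.034,.086,.006)
            for s,pc in(("hi",97),("lo",3)):
                e=[np.percentile(d[(d[:,0]>=x)&(d[:,0]<x+.006),1],pc) if ((d[:,0]>=x)&(d[:,0]<x+.006)).sum()>4 else np.nan for x in b]; print("  ",s,np.round(e,4))
            b=np.arange(-.10,-.02,.01);e=np.array([np.percentile(d[(d[:,1]>=x)&(d[:,1]<x+.01),0],[4,96]) for x in b]);print("  side slopes",np.polyfit(b,e[:,0],1)[0].round(3),np.polyfit(b,e[:,1],1)[0].round(3))
        else: print("  slope",np.polyfit(d[:,0],d[:,1],1)[0].round(3))
E
```

```text
scene long 570 t [0.0344 0.0948] d [-0.1092 -0.0013] z [0.0005 0.0116]
   hi [-0.0027 -0.0044 -0.0036 -0.0034 -0.0044 -0.0026 -0.0022 -0.0067 -0.0025]
   lo [-0.0817 -0.0837 -0.109  -0.084  -0.1092 -0.0878 -0.1091 -0.094  -0.0953]
  side slopes -0.33 -0.013
scene short 106 t [0.0362 0.0953] d [-0.11   -0.1005] z [0.0313 0.0624]
  slope 0.024
top long 183 t [0.0357 0.0958] d [-0.1069 -0.0763] z [0.0002 0.0119]
   hi [-0.0756 -0.0764 -0.0768 -0.0779 -0.0787 -0.0798 -0.08   -0.0808 -0.0789]
   lo [-0.0968 -0.1069 -0.1002 -0.0944 -0.1067 -0.1014 -0.0943 -0.1017 -0.0999]Traceback (most recent call last):
  File "<stdin>", line 15, in <module>
    return _quantile_unchecked(
        a, q, axis, out, overwrite_input, method, keepdims, weights)
    return _ureduce(a,
                    func=_quantile_ureduce_func,
    ...<5 lines>...
                    overwrite_input=overwrite_input,
                    method=method)
    r = func(a, **kwargs)
    result = _quantile(arr,
                       quantiles=q,
    ...<2 lines>...
                       out=out,
                       weights=wgt)
    slices_having_nans = np.isnan(arr[-1, ...])
                                  ~~~^^^^^^^^^
IndexError: index -1 is out of bounds for axis 0 with size 0
```

The heel is 110 mm from the face with slope about 0.02 rad, and the force rise confirmed contact.

```bash
python3 -c "
from plant import r
print(r.close_job())"
```

```text
the job is handed in; nothing more can be done
None
```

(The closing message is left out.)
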